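# Open the parts cabinet's sash to its height stop

## Task

Swing the black-knobbed latch off the blue lip of the grey cabinet's window, then push the counterbalanced window up from under that lip until it bears on the rubber foot of the red height stop, and leave it up there, bearing on the foot, with the latch still swung clear. Work gently (24 N on the cabinet is too much) and leave the parts lying around alone.

Things in the scene. Friction and masses are not known exactly. Their poses are not given: they have to be found in the camera images.
- cabinet: Fixed grey bench cabinet, 130 deep x 270 wide x 345 mm high; its window slides up in two aluminium guides (24 mm deep before the face, up to z = 403 mm). Origin: middle of the front face's lower edge, on the bench; x points into the cabinet (front looks to -x), y to the left seen from the robot, z up. Load no part of it, window and latch included, with 24 N or more.
- sash (a joint): Height of the window above its lowest position, m, 0 to 0.19, growing upward; starts at 0 to 0.006. The window, 0.8 kg, is counterbalanced to within 1 N; the guides rub with 4 N plus 15 N per m/s, so pushing it straight up takes 3 to 6 N and it stays where it is left. Let go on the pressed foot, it slips back only until the foot presses 3 to 5 N.
- sash_lip (a point): Middle of the lip's lowest line, under its nose; moves with the window, 75 to 81 mm above the bench at the start. The blue lip on the window's lower edge runs 200 mm along cabinet y, centred here, 16 mm thick. Its front is a round nose, radius 8 mm, axis 8 mm above this point and at cabinet x = -0.050; the window's face is at x = -0.017. Free space below it, down to the bench.
- window: The sliding window with its frame, lip and lug. Origin: on the cabinet's middle plane, at the height of the window's lower edge, in the plane of the cabinet's face; axes as the cabinet's. A steel lug 22 x 18 mm at its left edge (top face 62 mm above this origin, 36 mm before the face, cabinet y = +0.124) meets the rubber foot of the red stop.
- latch (a joint): Angle of the swing latch, rad, 0 to 1.5. At 0 its steel arm lies 4 to 10 mm above the lip's right end and blocks the window; it grows as the arm swings towards the robot, counterclockwise from above. Starts at 0 to 0.2; turns on a vertical pin, rubs with 0.1 N m, stays where it is left. The arm is clear of the lip from 0.8 on; it counts as swung clear from 0.95 on.
- latch_knob (a point): Middle of the top of the latch's upright black knob: a post 14 mm across with an 18 mm head, 8 mm high; the upper 41 mm stand free, top at z = 150 mm. It stands 75 mm from the pivot: at angle 0 to the right and before it (cabinet y -0.053, x -0.053). It swings away from the robot (cabinet +x) as the latch opens.
- latch_pivot (a point): Point on the vertical axis of the latch's pin at the height of the knob's top (z = 150 mm); 37 mm in front of the cabinet's face and 147 mm to the right of its middle.
- blue_bottle: Blue bottle with a red nozzle, 36 mm across, 123 mm high, standing; leave alone. Origin: centre of its underside.
- short_shaft: Short steel shaft, 19 mm thick, 60 mm long along its y, lying; leave alone. Origin: centre of its underside.
- stop_scale (a point): Fixed point of the cabinet before its left guide, 227 mm above the bench: the lowest place of the rubber foot (black, 16 mm across) that hangs under the red height stop. Each time the foot hangs 0 to 60 mm above this point, not measured: the window meets it at joint sash 0.090 to 0.150. The foot is sprung: 0.7 mm per newton for at most 14 mm, then hard.
- bevel_gear: Dark and bright bevel gear, 56 mm across, 26 mm high, teeth up; leave alone. A second such gear, a bearing cone and a ring seal, all fixed and at most 30 mm high, lie on the bench before the cabinet. Origin: centre of its underside.

How it is judged:
By the outcome, as a careful person would: the job done as asked, in the order asked, and still so for the second after the job is handed in, with the robot touching nothing.
It also fails if it takes over 67 s, if anything falls off the work surface, if the arm or the gripper's body presses on something with over 40 N, if the wrist force passes 120 N, or if a joint passes its speed limit or range.

## Robot

A 7-joint arm with a two-finger parallel gripper is mounted at the origin on the work surface; the furniture and walls round the work are solid. World frame = base frame: x ahead of the robot, y to its left, z up, the work surface at z = 0. Lengths are in m, angles in rad, forces in N, time in s.
With the tool pointing down it reaches from about 0.425 to 1.025 m from the base axis. Payload 9.4 kg.
Tool frame: the origin (TCP) lies where the fingers leave the gripper's body, on its centre line; the fingertips stand 73 mm ahead of it and the grasp point (between the pads) lies 54 mm ahead of it; y points along the fingers, x is the direction in which the jaws open and shut, and the axes are right-handed (so a half turn about y gives the same grasp; the last joint's range is limited). The gripper opens to 85 mm and grips with 20 to 120 N. Pads are 22 mm wide; open, the fingers measure 114 mm over their backs; the gripper's body (76 mm by 85 mm) begins 54 mm behind the grasp point. The pads swing forward as they close: fully open they stand 13 mm farther back than shut.
Start: joints at [1.27, 0.599, -0.003, 1.599, 0.002, 0.943, -0.08], TCP at [0.161, -0.707, 0.304] pointing down, gripper open.
Joint ranges: [-2.57, 2.57], [-0.35, 1.97], [-1.29, 1.29], [0.11, 2.56], [-1.05, 4.19], [0.11, 1.86], [-2.63, 2.63]. Speed limits (rad/s): [2.22, 2.22, 3.01, 3.01, 3.14, 3.14, 3.14].

## Interface

Orientations are given as a rotation vector (axis times angle).
In Python, from workcell import * gives the robot as it stands.
- The arm moves only by the shell command python3 -m jog 'ROWS' [FORCE]. ROWS is JSON, a list of rows, each a list of 7 numbers: the opening, from 0 (shut) to 1 (fully open), then the shift along the world's x, y, z in m, then the turn, a rotation vector about the world's x, y, z in degrees. A call has 1 to 8 rows; each row is the pose to reach, as a shift and turn from the pose measured when the call began; what a row does not reach only later rows make up. A row lasts 1/8 s, in which the tool goes at most 62.5 mm and 10.7 degrees, less where a joint would pass 70% of its speed; a pose out of reach is approached as far as the arm can. A call with a gripper value outside its range is refused whole. The fingers move at their own pace and stop on an object; FORCE is the grip in N (left out, the last holds). Time passes only in rows, so rows that repeat a pose let the fingers close. It gives the time, the measured TCP pose, the force and the opening at its end, in the units of the state.
- sense(): the state, without advancing time (a new reading comes with each control period).
- grab_frame(name): name is "scene" or "top"; returns a dict with "img" (420x560x3 uint8, blue, green, red), "range_z" (420x560 float32, m along the optical axis (not along the pixel's ray), 0 where there is no reading), "vfov" (degrees; the focal length in pixels is half the picture's height over the tangent of half this angle, whatever the lens; pixels are square), "cx", "cy" (the principal point, pixels), "pose" (4x4, takes a point from camera to world coordinates). Camera axes: x right, y up, looking along -z (the intrinsics and any distortion apply to the point x, -y, -z); pixel columns grow to the right and rows downward; lengths in m; the calibration is good to about 2 mm. A picture is of the moment at which its call begins.
- sign_off(): hands the job in, once; it reports no verdict.
Trained networks look in a picture, given as the dict that the camera call returned (one of the last four; its "shot" number tells which), for a name from the list of things; names that differ only in an ending like _2 or _b are one class to them, and where a whole thing is asked for, a point or a joint stands for the part that bears it (a point fixed in the world has none). Each returns a list of dicts, best first, with "score" (0 to 1); they miss things now and then, are a little off and sometimes report something else, mostly with a low value. They report only what shows in the picture. A call takes as long as a camera call.
- cut_out(picture, target): "pixels" (420x560 bool, what is visible of it) and "box" ([left, top, right, bottom] in pixels, round what is visible of it).
- tip_of(picture, target): "point" ([column, row] in pixels: a listed point, or the origin of a listed thing).
The state is a dict: "time_s": time; "joints": joint angles; "qd": joint speeds; "joint_efforts": joint torques, N m; "position": TCP position; "ee_rot": TCP orientation; "wrist_force": force on the tool from outside, world axes, zero at the start; "moment": the same for the moment, N m; "finger_gap": opening from 0.0 (shut) to 1.0 (fully open).
Only numpy, scipy, OpenCV 4.12 (cv2) and the standard library are available. Lean on these libraries where they do the work, as an engineer would, in place of code of your own. Each camera call takes 0.05 s, during which the arm holds its last target.

## Working session

There is one attempt and no reset: what is moved stays moved. The work goes in short steps, Python scripts to look and compute and a shell command to move; the robot and the scene stay as the last step left them, time stands still between calls to the robot, and variables do not carry over. Pictures are saved under pics/ and viewed, and the job is handed in when it is done.

```bash
mkdir -p pics; ls
python3 - <<'E'
from workcell import *
import cv2
s=sense();print(s)
for n in("scene","top"):
    f=grab_frame(n);cv2.imwrite(f"pics/{n}0.png",f["img"]);print({k:(v if k not in("img","range_z") else v.shape) for k,v in f.items()})
    for t in("sash_lip","latch_knob","latch_pivot","window","cabinet","stop_scale","blue_bottle","short_shaft","bevel_gear"):
        try: print(t,[(r["point"],round(r["score"],2)) for r in tip_of(f,t)][:3])
        except Exception as e: print(t,e)
E
```

```text
pics
{'time_s': 0.0, 'joints': array([ 1.27029996,  0.60015114, -0.00253788,  1.60012823,  0.00180927,
        0.94290305, -0.07984988]), 'qd': array([-1.61103995e-03,  8.16088547e-04,  1.89019136e-03,  5.83259829e-06,
        1.81571577e-04, -1.41375145e-03,  1.12605884e-03]), 'joint_efforts': array([-1.37021874e-03, -7.76453090e+01,  1.56579919e+00, -2.58003080e+01,
        1.25383842e-02,  9.19401704e-03,  1.40164599e-05]), 'position': array([ 0.16081077, -0.70657289,  0.30299874]), 'ee_rot': array([-1.30589161,  1.04373751, -1.04151054]), 'wrist_force': array([0.01839913, 0.41911243, 0.0029358 ]), 'moment': array([-0.00359986, -0.01684368, -0.01261744]), 'finger_gap': 0.9989028922695065}
{'img': (420, 560, 3), 'range_z': (420, 560), 'vfov': 56.626325748907874, 'cx': 279.5678194566499, 'cy': 208.587533972892, 'pose': array([[-0.80062341,  0.33020655, -0.4999658 , -0.04564319],
       [-0.59909568, -0.45413148,  0.65943078,  0.51307905],
       [-0.00930185,  0.82748307,  0.56141361,  0.71303246],
       [ 0.        ,  0.        ,  0.        ,  1.        ]]), 'shot': 1}
sash_lip [(
[... 386 characters left out ...]
': 280.1328098069619, 'cy': 218.88893233021165, 'pose': array([[-0.12801383,  0.89398129, -0.42942975,  0.09127606],
       [-0.9917038 , -0.12047542,  0.04482462, -0.09793696],
       [-0.01166336,  0.43160529,  0.90198716,  0.97070009],
       [ 0.        ,  0.        ,  0.        ,  1.        ]]), 'shot': 2}
sash_lip [([280.6, 252.5], 0.7)]
latch_knob [([386.9, 219.0], 0.72), ([273.9, 234.5], 0.63)]
latch_pivot [([345.5, 210.6], 0.75)]
window [([274.6, 235.1], 0.83)]
cabinet [([271.4, 244.7], 0.66), ([273.6, 233.1], 0.32)]
stop_scale [([213.8, 236.8], 0.64)]
blue_bottle [([198.0, 256.5], 0.9)]
short_shaft [([187.3, 300.2], 0.78), ([275.1, 232.6], 0.18)]
bevel_gear [([386.7, 220.9], 0.67)]
```

View pics/scene0.png

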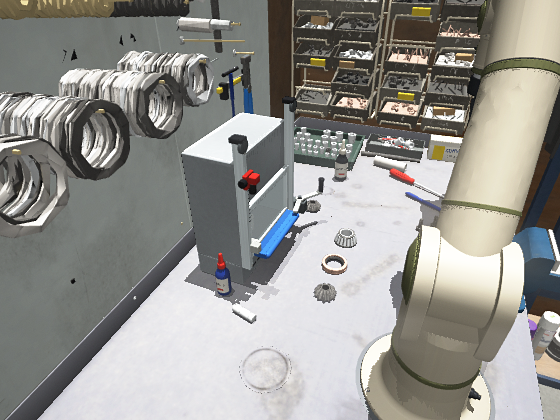

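View pics/top0.png

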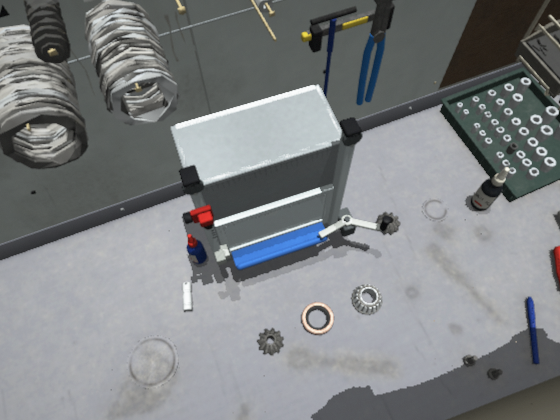

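```bash
cat > h.py <<'E'
from workcell import *
import numpy as np, cv2
def cloud(f):
    h,w=f["range_z"].shape; fl=h/2/np.tan(np.radians(f["vfov"])/2)
    v,u=np.mgrid[:h,:w]; z=f["range_z"].astype(float)
    P=np.stack([(u-f["cx"])/fl*z,-(v-f["cy"])/fl*z,-z],-1)
    W=P@f["pose"][:3,:3].T+f["pose"][:3,3]; W[z==0]=np.nan
    return W
def proj(f,p):
    h=f["range_z"].shape[0]; fl=h/2/np.tan(np.radians(f["vfov"])/2)
    q=(np.asarray(p)-f["pose"][:3,3])@f["pose"][:3,:3]
    return np.stack([f["cx"]+fl*q[...,0]/-q[...,2], f["cy"]-fl*q[...,1]/-q[...,2]],-1)
def ray(f,uv,z):
    h=f["range_z"].shape[0]; fl=h/2/np.tan(np.radians(f["vfov"])/2)
    d=f["pose"][:3,:3]@np.array([(uv[0]-f["cx"])/fl,-(uv[1]-f["cy"])/fl,-1])
    o=f["pose"][:3,3]; return o+d*(z-o[2])/d[2]
E
python3 - <<'E'
from h import *
for n,(a,b,c,d) in(("scene",(170,80,350,300)),("top",(160,80,420,300))):
    f=grab_frame(n);im=f["img"][b:d,a:c];k=min(800/(c-a),600/(d-b));cv2.imwrite(f"pics/{n}1.png",cv2.resize(im,None,fx=k,fy=k,interpolation=cv2.INTER_CUBIC));print(k)
    W=cloud(f);np.save(n+"W.npy",W);np.save(n+"I.npy",f["img"])
    B=W[(np.abs(W[...,2])<.05)];print("bench z",np.nanmedian(W[360:400,200:300,2]))
    im=f["img"].astype(int); m=(im[...,0]>150)&(im[...,2]<90)
    m&=np.isfinite(W[...,2])&(W[...,2]>.05)&(W[...,2]<.13)
    P=W[m];print("blue",len(P),P.min(0),P.max(0),np.median(P,0))
    if n=="top":
        for t,z in(("latch_knob",.15),("latch_pivot",.15)):
            for r in tip_of(f,t): print(t,r["point"],ray(f,r["point"],z))
    else:
        for t,z in(("latch_knob",.15),("latch_pivot",.15),("sash_lip",.078)):
            for r in tip_of(f,t): print(t,r["point"],ray(f,r["point"],z))
E
```

```text
2.727272727272727
bench z 9.197000842964265e-05
blue 725 [-0.1593965  -0.37073337  0.06718583] [0.48959005 0.05834509 0.11827952] [ 0.44601425 -0.12252742  0.09182167]
latch_knob [321.1, 176.2] [ 0.45858993 -0.3548737   0.15      ]
latch_pivot [300.7, 185.4] [ 0.47731649 -0.27643184  0.15      ]
sash_lip [312.5, 210.1] [ 0.43847736 -0.28241947  0.078     ]
2.727272727272727
bench z 0.0005880901615824552
blue 1673 [ 0.41264003 -0.23069846  0.08318392] [ 0.49051808 -0.03325844  0.0977412 ] [ 0.44922897 -0.12713334  0.09261198]
latch_knob [210.6, 240.2] [0.45457009 0.00082721 0.15      ]
latch_knob [385.6, 215.9] [ 0.46062771 -0.34646116  0.15      ]
latch_pivot [350.0, 209.8] [ 0.4833237  -0.27937057  0.15      ]
```

View pics/scene1.png

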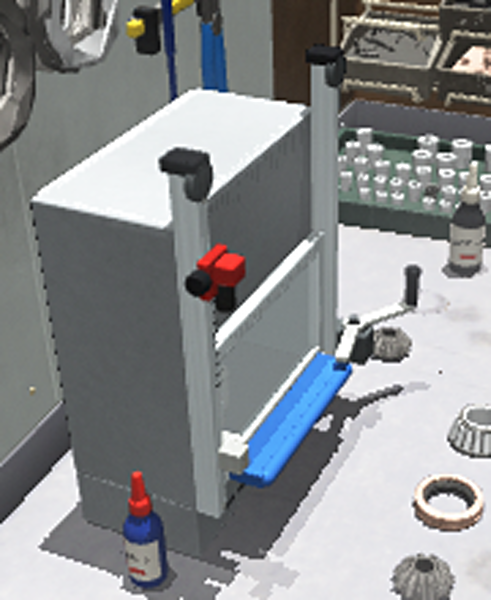

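View pics/top1.png

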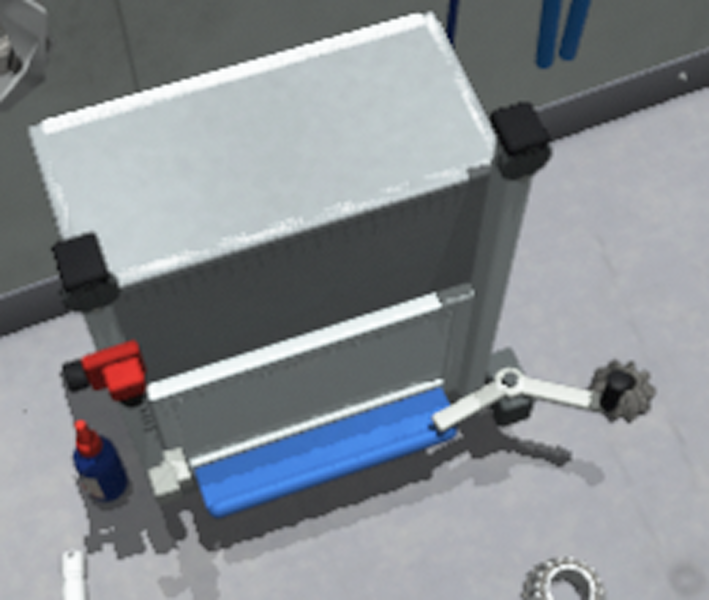

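Run:
```python
from h import *
W=np.load("topW.npy");im=np.load("topI.npy").astype(int)
m=(im[...,0]>130)&(im[...,2]<90)&(W[...,2]>.07)&(W[...,2]<.11); m[:, :225]=0
P=W[m]; ctr=P[:,:2].mean(0);u,s,v=np.linalg.svd(P[:,:2]-ctr,full_matrices=False);d=v[0]*np.sign(v[0][1])
# y axis d
yaw=np.arctan2(-d[0],d[1]);print("yaw pca",np.degrees(yaw))
def R(y):return np.array([[np.cos(y),-np.sin(y)],[np.sin(y),np.cos(y)]])
# lip front edge line: per-column-of-y min x
Q=P[:,:2]@R(yaw);b=np.arange(Q[:,1].min()+.02,Q[:,1].max()-.02,.01)
fr=np.array([[y+.005,np.percentile(Q[(Q[:,1]>=y)&(Q[:,1]<y+.01),0],3)] for y in b]);k=np.polyfit(fr[:,0],fr[:,1],1);print("tilt",np.degrees(k[0]))
yaw2=yaw-np.arctan(k[0])
# top face of the cabinet
T=W[(W[...,2]>.335)&(W[...,2]<.352)&(W[...,0]>.3)&(W[...,0]<.8)&(W[...,1]>-.35)&(W[...,1]<.15)]
r=cv2.minAreaRect(T[:,:2].astype(np.float32));print("top rect",r,cv2.boxPoints(r))
# face plane of window: fit between
for y in(yaw,yaw2):
    Q=P[:,:2]@R(y);lo=np.percentile(Q,1,0);hi=np.percentile(Q,99,0);print(np.degrees(y),lo,hi)
    # nose front x=-.058, mid y
    o=R(y)@np.array([lo[0]+.058,(Q[:,1].min()+Q[:,1].max())/2]);print("origin",o)
    for n,c in(("knob0",(-.037-.053,-.147-.053)),("pivot",(-.037,-.147))): print(n,o+R(y)@np.array(c))
    t=T[:,:2]@R(y)-R(y).T@o; print("top in cab",np.percentile(t,1,0),np.percentile(t,99,0))
print("lip z",np.percentile(P[:,2],[1,50,99]))
for n in("top","scene"):
    W=np.load(n+"W.npy");im=np.load(n+"I.npy").astype(int)
    K=W[(np.hypot(W[...,0]-.459,W[...,1]+.352)<.025)&(W[...,2]>.1)&(W[...,2]<.16)];print(n,"knob",len(K),K.mean(0),K.min(0),K.max(0)); 
    t=K[K[:,2]>.143];print(t.mean(0) if len(t) else 0)
    red=(im[...,2]>150)&(im[...,1]<60)&(im[...,0]<70)&(W[...,2]>.15)&(W[...,2]<.4)&(W[...,0]<.6);print("red",W[red].min(0),W[red].max(0))
```

```text
yaw pca 12.86420830386191
tilt 0.36346068674849225
top rect ((0.5868284106254578, -0.12310850620269775), (0.2464640885591507, 0.5154070258140564), 12.496805191040039) [[ 0.4107527   0.10182391]
 [ 0.5222792  -0.4013721 ]
 [ 0.7629041  -0.34804094]
 [ 0.6513776   0.15515509]]
12.86420830386191 [ 0.38974906 -0.32598793] [ 0.43084806 -0.13338186]
origin [ 0.48798227 -0.12569588]
knob0 [ 0.44476946 -0.34071368]
pivot [ 0.4846392  -0.27724398]
top in cab [-0.02073023 -0.25439487] [0.21511029 0.13159126]
12.50075249234582 [ 0.39129005 -0.32336107] [ 0.4321345  -0.13082517]
origin [ 0.48809702 -0.12582779]
knob0 [ 0.44352112 -0.34056715]
pivot [ 0.48379268 -0.27735163]
top in cab [-0.02074525 -0.25287101] [0.21654474 0.1322371 ]
lip z [0.08750386 0.09255317 0.09622744]
top knob 168 [ 0.45432635 -0.34234255  0.12839947] [ 0.44594627 -0.35625948  0.10214779] [ 0.46698614 -0.32740715  0.15444875]
[ 0.45382593 -0.34672568  0.15011599]
red [ 0.41085278 -0.02465949  0.32030901] [0.43583461 0.00858961 0.33067578]
scene knob 88 [ 0.45215881 -0.34067403  0.12651376] [ 0.44554136 -0.35248095  0.10076422] [ 0.46348038 -0.32715202  0.15202846]
[ 0.45198612 -0.34307964  0.14828922]
red [ 0.41107837 -0.02244119  0.31988219] [0.43492111 0.00889865 0.32930395]
```

```bash
python3 - <<'E'
from h import *
from scipy.spatial.transform import Rotation as R
s=sense();print(R.from_rotvec(s["ee_rot"]).as_matrix().round(3))
E
python3 -m jog '[[0,0.03,0.04,0,0,0,0],[0,0.07,0.10,0,0,0,0],[0,0.11,0.15,0,0,0,0],[0,0.14,0.20,0,0,0,0],[0,0.18,0.25,0,0,0,0],[0,0.22,0.30,0,0,0,0],[0,0.235,0.345,0,0,0,0],[0,0.235,0.36,0,0,0,0]]'
python3 - <<'E'
from h import *
s=sense();print(s["joints"].round(3),s["position"],s["wrist_force"])
f=grab_frame("scene");cv2.imwrite("pics/s2.png",f["img"])
E
```

```text
[[ 0.222 -0.     0.975]
 [-0.975  0.     0.222]
 [-0.    -1.    -0.   ]]
time_s: 2.35
position: [0.3978, -0.3434, 0.3041]
ee_rot: [-1.308, 1.038, -1.038]
wrist_force: [-0.3, -1.4, -0.7]
finger_gap: 0.004
[ 0.635  0.362 -0.041  2.052  0.02   0.728 -0.759] [ 0.39782956 -0.34341896  0.30406075] [-0.26555289 -1.35570561 -0.74643172]
```

View pics/s2.png

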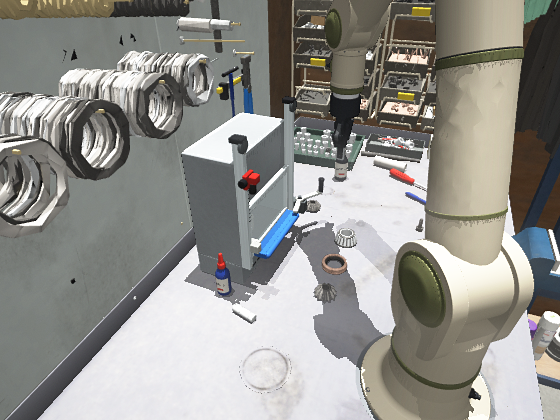

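```bash
python3 -m jog '[[0,0.012,-0.019,-0.05,0,0,0],[0,0.012,-0.019,-0.09,0,0,0],[0,0.012,-0.019,-0.107,0,0,0],[0,0.012,-0.019,-0.107,0,0,0]]'
python3 - <<'E'
from h import *
s=sense();print(s["position"],s["wrist_force"],s["joints"].round(3))
for n in("scene","top"):
    f=grab_frame(n);cv2.imwrite(f"pics/{n}3.png",cv2.resize(f["img"][100:300,220:480],None,fx=3,fy=3))
E
```

```text
time_s: 2.9
position: [0.4075, -0.3635, 0.1958]
ee_rot: [-1.308, 1.044, -1.038]
wrist_force: [1.0, -0.0, -0.0]
finger_gap: 0.003
[ 0.40746202 -0.36350256  0.19582569] [ 1.02621169 -0.04957056 -0.02665386] [ 0.648  0.54  -0.033  2.102  0.035  0.503 -0.756]
```

View pics/scene3.png

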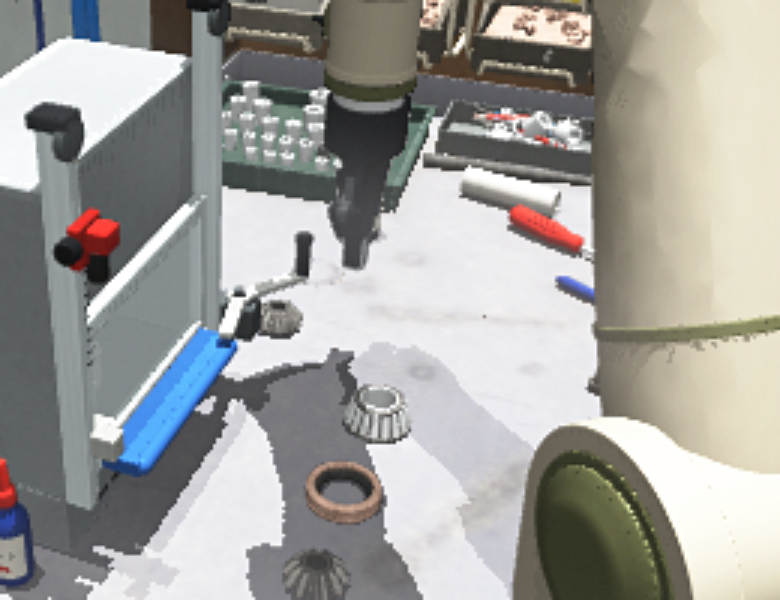

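View pics/top3.png

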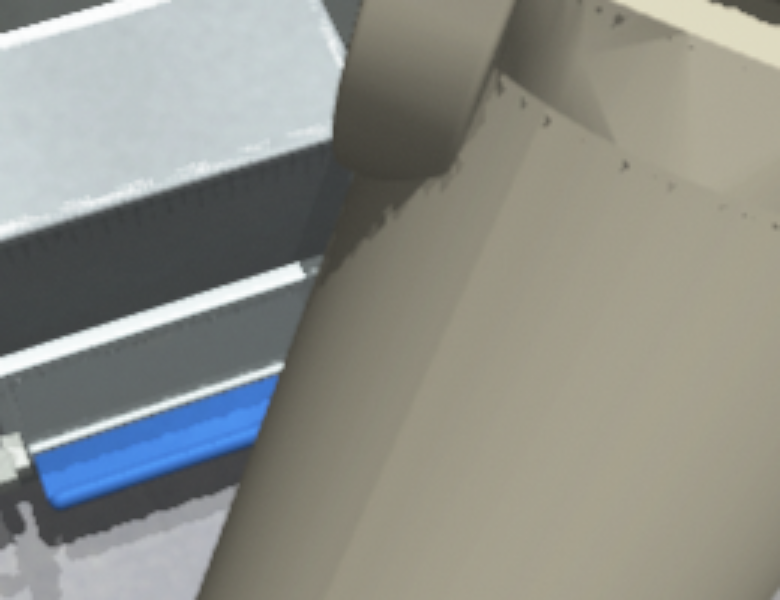

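```bash
python3 -m jog '[[0,0.010,0.002,0,0,0,0],[0,0.020,0.0045,0,0,0,0],[0,0.030,0.0065,0,0,0,0],[0,0.040,0.009,0,0,0,0],[0,0.050,0.011,0,0,0,0],[0,0.060,0.0133,0,0,0,0],[0,0.070,0.0155,0,0,0,0],[0,0.080,0.0178,0,0,0,0]]'
python3 - <<'E'
from h import *
s=sense();print(s["position"],s["wrist_force"])
f=grab_frame("scene");cv2.imwrite(f"pics/scene4.png",cv2.resize(f["img"][100:300,220:480],None,fx=3,fy=3))
E
```

```text
time_s: 4.0
position: [0.4891, -0.3454, 0.1975]
ee_rot: [-1.308, 1.04, -1.04]
wrist_force: [-1.2, -2.2, 0.4]
finger_gap: 0.002
[ 0.48914791 -0.34537488  0.19747712] [-1.20767722 -2.18669683  0.38995065]
```

View pics/scene4.png

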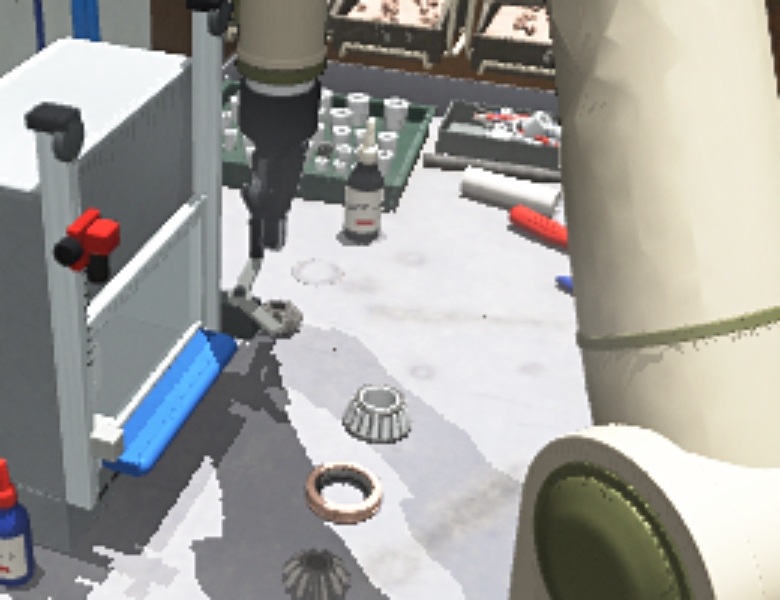

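```bash
python3 -m jog '[[0,0.007,0.0015,0,0,0,0],[0,0.014,0.003,0,0,0,0],[0,0.021,0.0045,0,0,0,0],[0,0.021,0.0045,0,0,0,0]]'
python3 -m jog '[[0,-0.03,-0.01,0,0,0,0],[0,-0.08,-0.02,0,0,0,0],[0,-0.12,-0.03,0.05,0,0,0],[0,-0.12,-0.03,0.1,0,0,0],[0,-0.12,-0.03,0.12,0,0,0]]'
python3 - <<'E'
from h import *
s=sense();print(s["position"],s["wrist_force"],s["joints"].round(3))
for n in("scene","top"):
    f=grab_frame(n);cv2.imwrite(f"pics/{n}5.png",cv2.resize(f["img"][100:300,220:480],None,fx=3,fy=3))
    W=cloud(f)
    K=W[(np.hypot(W[...,0]-.484,W[...,1]+.278)<.1)&(W[...,2]>.125)&(W[...,2]<.158)&(W[...,1]<-.31)];
    if len(K):
        c=K.mean(0);print(n,len(K),c,np.hypot(*(c[:2]-[.484,-.278])),"theta",np.arctan2(c[1]+.278,c[0]-.484)+np.radians(122.4))
E
```

```text
time_s: 4.55
position: [0.5126, -0.3401, 0.1975]
ee_rot: [-1.307, 1.037, -1.04]
wrist_force: [-0.6, 0.3, -0.9]
finger_gap: 0.001
time_s: 5.18
position: [0.3928, -0.3714, 0.321]
ee_rot: [-1.306, 1.033, -1.046]
wrist_force: [1.0, 0.2, -0.1]
finger_gap: 0.002
[ 0.3927901  -0.37143924  0.32098299] [ 0.98119469  0.151593   -0.07799522] [ 0.686  0.356 -0.043  2.006  0.019  0.772 -0.712]
scene 44 [ 0.52808278 -0.32911083  0.14087644] 0.06749524465427474 theta 1.2771894982365497
```

View pics/scene5.png

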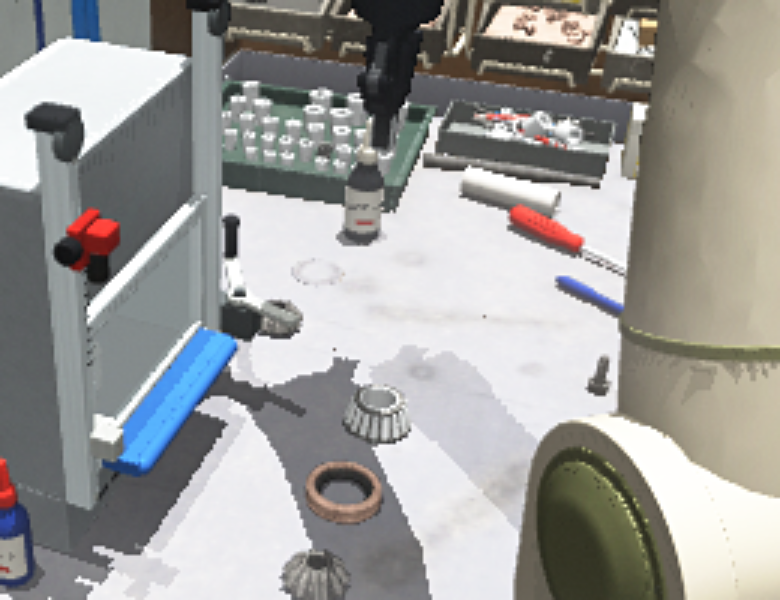

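Run:
```python
from h import *
from scipy.spatial.transform import Rotation as R
s=sense();R0=R.from_rotvec(s["ee_rot"])
for a in(45,52,60):
  for p in(20,25):
    A,Pp=np.radians([a,p]);d=np.array([np.cos(Pp)*np.cos(A),np.cos(Pp)*np.sin(A),-np.sin(Pp)]);x=np.array([np.sin(A),-np.cos(A),0]);z=np.cross(x,d)
    Rt=R.from_matrix(np.stack([x,d,z],1));v=(Rt*R0.inv()).as_rotvec(degrees=True);print(a,p,v.round(1),np.linalg.norm(v).round(1))
W=np.load("topW.npy");m=(W[...,2]>.012)&(W[...,2]<.6)&(W[...,0]>-.1)&(W[...,0]<.47)&(W[...,1]>-.95)&(W[...,1]<.15)
n,l,st,c=cv2.connectedComponentsWithStats(m.astype(np.uint8))
for i in range(1,n):
    if st[i,4]>30:
        P=W[l==i];print(st[i],P.min(0).round(3),P.max(0).round(3))
W=np.load("sceneW.npy");m=(W[...,2]>.03)&(W[...,2]<.6)&(W[...,0]>-.1)&(W[...,0]<.45)&(W[...,1]>-1.1)&(W[...,1]<-.25)
n,l,st,c=cv2.connectedComponentsWithStats(m.astype(np.uint8))
for i in range(1,n):
    if st[i,4]>30:
        P=W[l==i];print("S",st[i],P.min(0).round(3),P.max(0).round(3))
```

```text
45 20 [ 34.4 -61.5  28. ] 75.8
45 25 [ 32.  -57.   28.6] 71.4
52 20 [ 38.3 -59.6  34.1] 78.6
52 25 [ 35.6 -55.3  34.8] 74.4
60 20 [ 42.7 -57.2  41.1] 82.4
60 25 [ 39.7 -53.1  41.9] 78.4
[  25  106   64   59 1489] [0.448 0.102 0.461] [0.47  0.15  0.558]
[ 179  165  164  105 5637] [ 0.409 -0.266  0.016] [0.47  0.021 0.406]
[342 215  50  22 347] [ 0.446 -0.356  0.064] [ 0.47  -0.269  0.154]
[553 246   7  32 140] [ 0.328 -0.745  0.012] [ 0.397 -0.722  0.028]
[191 252  13  11  94] [0.466 0.035 0.013] [0.47  0.058 0.07 ]
[183 282  10  28 238] [0.363 0.066 0.012] [0.423 0.085 0.024]
[354 284  28  29 455] [ 0.307 -0.333  0.012] [ 0.367 -0.277  0.034]
[528 296  12  67 230] [ 0.164 -0.651  0.012] [ 0.296 -0.612  0.018]
[302 302  32  32 389] [ 0.277 -0.227  0.012] [ 0.344 -0.161  0.021]
[258 328  26  26 371] [ 0.25  -0.117  0.012] [ 0.302 -0.065  0.029]
[468 355  10   9  60] [ 0.179 -0.49   0.012] [ 0.195 -0.477  0.043]
[491 369  12   7  59] [ 0.15  -0.528  0.013] [ 0.163 -0.515  0.042]
S [  393     0   104   156 10738] [ 0.159 -1.098  0.03 ] [ 0.45  -0.595  0.6  ]
S [543  89  17  70 628] [-0.071 -1.079  0.081] [-0.011 -1.019  0.315]
S [381 157  25   9  61] [ 0.36  -0.807  0.03 ] [ 0.45  -0.782  0.037]
S [320 178   4  16  34] [ 0.446 -0.352  0.102] [ 0.45  -0.335  0.152]
S [512 227  32  52 755] [-0.1   -0.439  0.083] [-0.049 -0.31   0.16 ]
```

```bash
python3 -m jog '[[0,0,0,0,4.8,-7.45,4.25],[0,0,0,0,9.6,-14.9,8.5],[0,0,0,0,14.4,-22.3,12.8]]'
python3 - <<'E'
from h import *
s=sense();print(s["position"],s["wrist_force"],s["joints"].round(3))
E
```

```text
time_s: 5.65
position: [0.3936, -0.3711, 0.32]
ee_rot: [-0.939, 0.675, -0.919]
wrist_force: [-0.0, 0.2, -1.0]
finger_gap: 0.001
[ 0.39361738 -0.37110813  0.31997565] [-0.0201572   0.24936484 -1.03285824] [ 1.155  0.415 -0.395  2.024 -0.477  0.738  0.038]
```

```bash
cat > fk.py <<'E'
import numpy as np, itertools
from scipy.spatial.transform import Rotation as R
from scipy.optimize import least_squares
D=[([1.27029996,0.60015114,-0.00253788,1.60012823,0.00180927,0.94290305,-0.07984988],[0.16081077,-0.70657289,0.30299874],[-1.30589161,1.04373751,-1.04151054]),
([0.635,0.362,-0.041,2.052,0.02,0.728,-0.759],[0.39783,-0.34342,0.30406],[-1.308,1.038,-1.038]),
([0.648,0.54,-0.033,2.102,0.035,0.503,-0.756],[0.40746,-0.3635,0.19583],[-1.308,1.044,-1.038]),
([0.686,0.356,-0.043,2.006,0.019,0.772,-0.712],[0.39279,-0.37144,0.32098],[-1.306,1.033,-1.046]),
([1.155,0.415,-0.395,2.024,-0.477,0.738,0.038],[0.39362,-0.37111,0.31998],[-0.939,0.675,-0.919])]
def fk(q,p,sg):
    h,L1,L2,d,o1,e1,e2,f,lat=p[:9]; s1,s3,s5,s7=sg
    E=lambda a,t:R.from_euler(a,t)
    r=E('z',s1*q[0]+o1); x=np.array([0,0,h])+r.apply([f,lat,0]); r=r*E('y',q[1])*E('z',s3*q[2]); x=x+r.apply([e1,0,L1])
    r=r*E('y',q[3]); x=x+r.apply([e2,0,0]); r=r*E('z',s5*q[4]); x=x+r.apply([0,0,L2]); r=r*E('y',q[5])*E('z',s7*q[6]); x=x+r.apply([0,0,d])
    return x,r
def res(p,sg):
    o=[]
    rots=[]
    for q,x,v in D:
        X,r=fk(q,p,sg);o+=list(10*(X-x)); rots.append(r.inv()*R.from_rotvec(v))
    M=R.concatenate(rots).mean(); 
    for k in rots:o+=list((M.inv()*k).as_rotvec())
    return np.array(list(o)+list(.02*(np.array(p[5:9]))))
def fit():
    best=None
    for sg in itertools.product([1,-1],repeat=4):
        for o in(0,np.pi/2,-np.pi/2,np.pi):
            z=least_squares(res,[.33,.6,.45,.28,o,0,0,0,0],args=(sg,))
            if best is None or z.cost<best[0]: best=(z.cost,z.x,sg)
    return best
if __name__=="__main__":
    b=fit();print(b[0],b[1].round(4),b[2]);print(res(b[1],b[2]).round(4)[:30].reshape(-1,3))
    rots=[fk(q,b[1],b[2])[1].inv()*R.from_rotvec(v) for q,x,v in D];M=R.concatenate(rots).mean();print(M.as_matrix().round(3))
    np.savez("fk.npz",p=b[1],sg=b[2],M=M.as_quat())
E
python3 fk.py
```

```text
0.0013880736303015083 [ 0.2822  0.641   0.4436  0.2482 -0.0206  0.0013 -0.0021  0.0011 -0.0444] (-1, -1, -1, -1)
[[-0.0249 -0.0083 -0.0021]
 [ 0.018   0.0091 -0.0083]
 [ 0.0074  0.0065 -0.0099]
 [ 0.0124  0.0025 -0.0051]
 [-0.0182  0.0134  0.0255]
 [ 0.0005 -0.0001 -0.0019]
 [ 0.0006  0.     -0.002 ]
 [-0.0001 -0.0005 -0.0015]
 [ 0.0008 -0.0012 -0.0014]
 [-0.0018  0.0019  0.0069]]
[[-1.     0.002  0.02 ]
 [ 0.02  -0.001  1.   ]
 [ 0.002  1.     0.001]]
```

```bash
cat > ik.py <<'E'
from fk import *
z=np.load("fk.npz");p=z["p"];sg=z["sg"];M=R.from_quat(z["M"])
lo=np.array([-2.57,-.35,-1.29,.11,-1.05,.11,-2.63]);hi=np.array([2.57,1.97,1.29,2.56,4.19,1.86,2.63])
def tool(q): x,r=fk(q,p,sg); return x,r*M
def target(a,pi,roll=0):
    A,P=np.radians([a,pi]);d=np.array([np.cos(P)*np.cos(A),np.cos(P)*np.sin(A),-np.sin(P)]);x=np.array([np.sin(A),-np.cos(A),0]);r=R.from_matrix(np.stack([x,d,np.cross(x,d)],1));return r*R.from_euler('y',roll,degrees=True)
def ik(x,r,q0,w=.01,q_ref=None):
    ref=q0 if q_ref is None else q_ref
    f=lambda q:np.concatenate([5*(tool(q)[0]-x),(r.inv()*tool(q)[1]).as_rotvec(),w*(q-ref)])
    s=least_squares(f,np.clip(q0,lo+.03,hi-.03),bounds=(lo+.02,hi-.02)); X,rr=tool(s.x)
    return s.x,np.linalg.norm(X-x),np.linalg.norm((r.inv()*rr).as_rotvec())
O=np.array([.488,-.126]);yaw=np.radians(12.6);C=np.array([[np.cos(yaw),-np.sin(yaw)],[np.sin(yaw),np.cos(yaw)]])
def tcp(cx,cy,zf,r,ahead=.055):
    return np.append(O+C@np.array([cx,cy]),zf)-ahead*r.as_matrix()[:,1]
E
python3 - <<'E'
from ik import *
qc=np.array([1.155,.415,-.395,2.024,-.477,.738,.038])
rng=np.random.default_rng(0)
for a in(10,30,52,70,90,-30,-60,-80):
  for pi in(20,35):
   for roll in(0,180):
    r=target(a,pi,roll);sol=[]
    for k in range(10):
        q0=qc if k==0 else rng.uniform(lo,hi)
        a1=ik(tcp(-.05,0,.06,r),r,q0,.001)
        if a1[1]<.003 and a1[2]<.01:
            a2=ik(tcp(-.05,0,.21,r),r,a1[0],.001)
            sol.append((a2[1]<.003 and a2[2]<.01,a1[0].round(2).tolist()))
    g=[s for s in sol if s[0]]
    print(a,pi,roll,len(sol),len(g),[s[1] for s in sorted(g,key=lambda s:np.abs(np.array(s[1])-qc).sum())[:2]])
E
```

```text
10 20 0 0 0 []
10 20 180 0 0 []
10 35 0 0 0 []
10 35 180 0 0 []
30 20 0 5 0 []
30 20 180 7 0 []
30 35 0 0 0 []
30 35 180 8 8 [[1.45, 1.47, -1.27, 2.54, 2.6, 0.61, 0.47], [1.45, 1.47, -1.27, 2.54, 2.6, 0.61, 0.47]]
52 20 0 6 6 [[1.53, 1.47, -1.1, 2.29, -0.22, 0.15, 0.5], [1.53, 1.48, -1.1, 2.29, -0.18, 0.15, 0.46]]
52 20 180 6 2 [[1.45, 1.35, -0.94, 2.29, -1.03, 0.27, -1.83], [1.51, 1.43, -1.05, 2.29, -0.56, 0.17, -2.3]]
52 35 0 1 1 [[1.49, 1.43, -1.27, 2.33, 1.42, 0.31, -1.3]]
52 35 180 2 0 []
70 20 0 3 3 [[1.36, 1.31, -0.91, 2.11, -0.38, 0.58, 0.75], [1.46, 1.46, -1.12, 2.1, 0.09, 0.55, 0.26]]
70 20 180 4 4 [[0.98, 1.07, -0.31, 2.15, -1.03, 0.96, -1.69], [0.98, 1.07, -0.31, 2.15, -1.03, 0.96, -1.69]]
70 35 0 8 8 [[1.22, 1.09, -0.79, 2.18, -0.5, 0.45, 0.79], [1.27, 1.13, -0.87, 2.18, -0.32, 0.42, 0.61]]
70 35 180 4 4 [[0.94, 0.94, -0.35, 2.21, -1.03, 0.72, -1.79], [0.94, 0.94, -0.35, 2.21, -1.03, 0.72, -1.79]]
90 20 0 9 9 [[1.16, 1.23, -0.77, 1.94, -0.3, 0.94, 0.79], [1.23, 1.31, -0.91, 1.93, -0.13, 0.92, 0.6]]
90 20 180 5 5 [[0.7, 1.04, -0.04, 1.98, -0.83, 1.27, -1.71], [0.67, 1.04, -0.0, 1.99, -0.85, 1.29, -1.68]]
90 35 0 4 4 [[1.1, 1.08, -0.74, 2.02, -0.23, 0.76, 0.71], [1.33, 1.42, -1.27, 2.0, 0.5, 0.87, -0.08]]
90 35 180 5 5 [[1.02, 1.03, -0.61, 2.03, -0.38, 0.8, -2.27], [1.06, 1.05, -0.67, 2.02, -0.32, 0.78, -2.34]]
-30 20 0 0 0 []
-30 20 180 0 0 []
-30 35 0 0 0 []
-30 35 180 0 0 []
-60 20 0 0 0 []
-60 20 180 0 0 []
-60 35 0 0 0 []
-60 35 180 0 0 []
-80 20 0 5 5 [[-0.38, 1.09, -0.13, 2.41, 1.42, 1.27, 1.16], [-0.43, 1.09, -0.07, 2.41, 1.43, 1.21, 1.16]]
-80 20 180 10 10 [[-0.19, 1.13, -0.4, 2.39, 1.41, 1.52, -2.0], [-0.25, 1.11, -0.31, 2.4, 1.42, 1.44, -1.99]]
-80 35 0 4 4 [[-0.33, 0.93, -0.09, 2.45, 1.53, 1.01, 1.25], [-0.53, 0.94, 0.19, 2.47, 1.59, 0.78, 1.22]]
-80 35 180 10 8 [[-0.17, 0.95, -0.32, 2.44, 1.52, 1.19, -1.88], [-0.2, 0.95, -0.28, 2.44, 1.52, 1.16, -1.88]]
```

Run:
```python
from ik import *
qc=np.array([1.155,.415,-.395,2.024,-.477,.738,.038])
x0,r0=tool(qc);print(x0)
for a in(60,65,70,76):
  for pi in(10,14,18):
    r=target(a,pi);X=tcp(-.05,.04,.06,r);Xa=X-.10*np.array([np.cos(np.radians(a)),np.sin(np.radians(a)),0]);Xh=Xa.copy();Xh[2]=.30
    v=(r*r0.inv()).as_rotvec();q=qc
    for k in range(1,11):
        q,e1,e2=ik(x0+(Xh-x0)*k/10,R.from_rotvec(v*k/10)*r0,q,.02)
    out=[(q.round(2).tolist(),round(e1,3),round(e2,3))]
    for Y in(Xa,X,X+[0,0,.15]):
        for k in range(1,5):
            q,e1,e2=ik(Y,r,q,.002)
        out.append((q.round(2).tolist(),round(e1,3),round(e2,3)))
    print(a,pi,X.round(3),Xh.round(3),np.degrees(v).round(1));[print("   ",o) for o in out]
```

```text
[ 0.39180147 -0.36977064  0.32252598]
60 10 [ 0.403 -0.145  0.07 ] [ 0.353 -0.231  0.3  ] [ 33.8 -42.3  27.7]
    ([1.56, 0.9, -0.89, 2.2, -0.84, 0.98, 0.94], np.float64(0.0), np.float64(0.0))
    ([1.49, 1.31, -0.72, 2.16, -0.71, 0.74, 1.17], np.float64(0.0), np.float64(0.0))
    ([1.4, 1.44, -0.89, 2.24, -0.85, 0.46, 1.25], np.float64(0.0), np.float64(0.0))
    ([1.44, 1.17, -1.03, 2.31, -0.95, 0.56, 1.09], np.float64(0.0), np.float64(0.0))
60 14 [ 0.404 -0.144  0.073] [ 0.354 -0.231  0.3  ] [ 31.  -39.4  28.3]
    ([1.55, 0.85, -0.88, 2.2, -0.82, 0.95, 0.91], np.float64(0.0), np.float64(0.0))
    ([1.48, 1.27, -0.73, 2.17, -0.71, 0.69, 1.15], np.float64(0.0), np.float64(0.0))
    ([1.4, 1.4, -0.9, 2.26, -0.85, 0.4, 1.22], np.float64(0.0), np.float64(0.0))
    ([1.43, 1.11, -1.04, 2.31, -0.93, 0.53, 1.04], np.float64(0.0), np.float64(0.0))
60 18 [ 0.404 -0.143  0.077] [ 0.354 -0.23   0.3  ] [ 28.1 -36.5  28.8]
    ([1.54, 0.81, -0.87, 2.2, -0.8, 0.93, 0.89], np.float64(0.0), np.float64(0.0))
    ([1.46, 1.23, -0.73, 2.19, -0.7, 0.63, 1.13], np.float64(0.0), np.float64(0.0))
    ([1
[... 3142 characters left out ...]
.79], np.float64(0.0), np.float64(0.0))
    ([1.32, 1.24, -0.68, 1.98, -0.48, 0.95, 0.97], np.float64(0.0), np.float64(0.0))
    ([1.24, 1.29, -0.78, 2.11, -0.58, 0.72, 1.01], np.float64(0.0), np.float64(0.0))
    ([1.29, 1.04, -0.9, 2.15, -0.67, 0.85, 0.88], np.float64(0.0), np.float64(0.0))
76 18 [ 0.418 -0.149  0.077] [ 0.394 -0.246  0.3  ] [ 33.5 -32.8  43.9]
    ([1.38, 0.85, -0.82, 2.01, -0.6, 1.16, 0.78], np.float64(0.0), np.float64(0.0))
    ([1.3, 1.2, -0.68, 2.0, -0.47, 0.9, 0.96], np.float64(0.0), np.float64(0.0))
    ([1.23, 1.25, -0.78, 2.13, -0.58, 0.67, 0.99], np.float64(0.0), np.float64(0.0))
    ([1.28, 0.99, -0.89, 2.16, -0.66, 0.82, 0.85], np.float64(0.0), np.float64(0.0))
```

```bash
python3 -m jog '[[0,-0.004,0.018,0,4.7,-5.5,4.7],[0,-0.008,0.037,0,9.4,-10.9,9.4],[0,-0.012,0.056,0,14.1,-16.4,14.1],[0,-0.016,0.075,0,18.7,-21.8,18.9],[0,-0.02,0.094,0,23.4,-27.3,23.6],[0,-0.024,0.113,0,28.1,-32.7,28.3],[0,-0.028,0.134,-0.01,32.8,-38.2,33],[0,-0.028,0.134,-0.02,32.8,-38.2,33]]'
python3 - <<'E'
from h import *
from scipy.spatial.transform import Rotation as R
s=sense();print(s["position"],s["wrist_force"],s["joints"].round(3));print(R.from_rotvec(s["ee_rot"]).as_matrix().round(3))
f=grab_frame("scene");cv2.imwrite("pics/s6.png",f["img"])
f=grab_frame("top");cv2.imwrite("pics/t6.png",f["img"])
E
```

```text
time_s: 6.65
position: [0.3653, -0.2369, 0.2979]
ee_rot: [-0.238, 0.059, -0.427]
wrist_force: [0.3, -0.0, -0.2]
finger_gap: -0.001
[ 0.36529627 -0.23687185  0.29791816] [ 0.28733181 -0.0133702  -0.24753032] [ 1.501  0.835 -0.847  2.148 -0.773  1.041  0.893]
[[ 0.909  0.403  0.106]
 [-0.417  0.883  0.216]
 [-0.007 -0.24   0.971]]
```

View pics/s6.png

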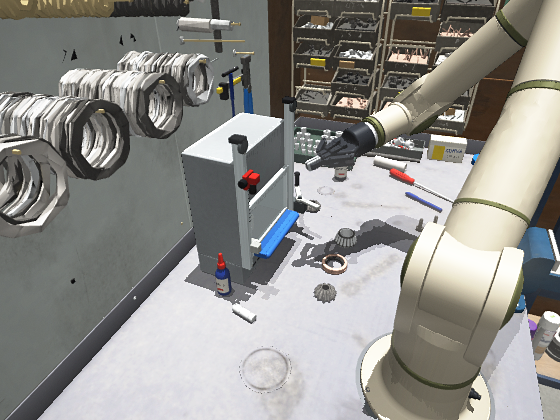

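View pics/t6.png

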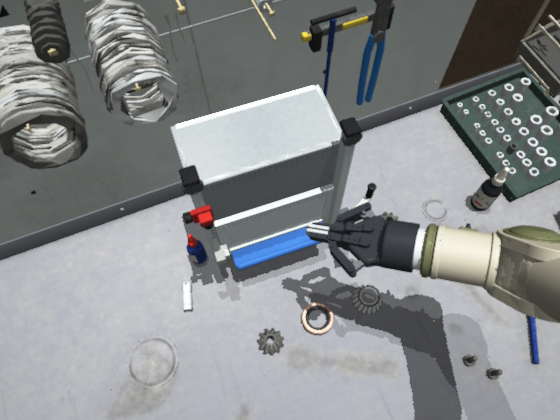

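```bash
python3 -m jog '[[0,0,0,-0.05,0,0,0],[0,0,0,-0.1,0,0,0],[0,0,0,-0.15,0,0,0],[0,0,0,-0.19,0,0,0],[0,0,0,-0.215,0,0,0],[0,0,0,-0.228,0,0,0],[0,0,0,-0.228,0,0,0]]'
python3 - <<'E'
from h import *
s=sense();print(s["position"],s["wrist_force"],s["joints"].round(3))
f=grab_frame("scene");cv2.imwrite("pics/s7.png",cv2.resize(f["img"][130:330,200:460],None,fx=3,fy=3))
E
```

```text
time_s: 7.62
position: [0.3661, -0.2383, 0.0705]
ee_rot: [-0.243, 0.06, -0.43]
wrist_force: [-0.2, 0.1, 1.3]
finger_gap: 0.001
[ 0.36614167 -0.23829719  0.07050021] [-0.179954    0.05991106  1.28240391] [ 1.423  1.231 -0.697  2.116 -0.654  0.788  1.11 ]
```

View pics/s7.png

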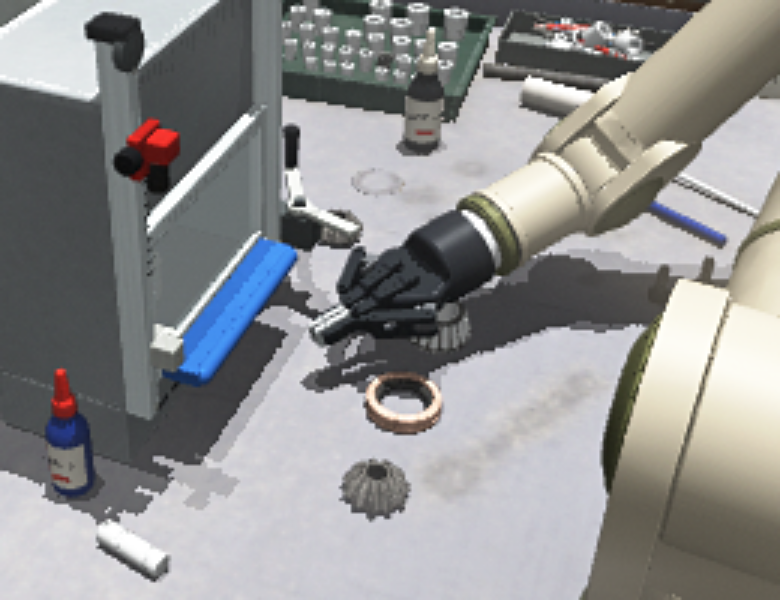

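Run:
```python
from h import *
from scipy.spatial.transform import Rotation as R
s=sense();r=R.from_rotvec(s["ee_rot"]).as_matrix();t=s["position"]
f=grab_frame("top");cv2.imwrite("pics/t8.png",cv2.resize(f["img"][150:350,220:480],None,fx=3,fy=3))
A=cloud(f).reshape(-1,3);g=grab_frame("scene");B=cloud(g).reshape(-1,3)
P=np.concatenate([A,B]);P=P[np.isfinite(P[:,0])&(P[:,2]>.032)];T=(P-t)@r
T=T[(np.abs(T[:,0])<.08)&(np.abs(T[:,2])<.06)&(T[:,1]>-.03)&(T[:,1]<.09)]
for y in np.arange(-.03,.09,.01):
    q=T[(T[:,1]>=y)&(T[:,1]<y+.01)]
    if len(q)>3:print(round(y,3),len(q),"x",np.percentile(q[:,0],[0,3,97,100]).round(3),"z",np.percentile(q[:,2],[0,50,97,100]).round(3))
print("knob",[ (k["point"],ray(f,k["point"],.15)) for k in tip_of(f,"latch_knob")][:2])
```

```text
-0.03 374 x [-0.061 -0.055  0.063  0.076] z [-0.01   0.011  0.033  0.035]
-0.02 488 x [-0.064 -0.061  0.074  0.079] z [-0.012  0.013  0.036  0.04 ]
-0.01 371 x [-0.061 -0.057  0.075  0.079] z [-0.01   0.012  0.035  0.039]
0.0 319 x [-0.051 -0.049  0.044  0.049] z [-0.015  0.012  0.019  0.021]
0.01 282 x [-0.046 -0.041  0.036  0.041] z [-0.013  0.012  0.015  0.017]
0.02 227 x [-0.038 -0.034  0.028  0.034] z [-0.012  0.011  0.016  0.017]
0.03 126 x [-0.022 -0.018  0.077  0.08 ] z [-0.007  0.01   0.032  0.036]
0.04 167 x [-0.017 -0.015  0.078  0.079] z [-0.008  0.011  0.036  0.038]
0.05 189 x [-0.016 -0.015  0.078  0.08 ] z [-0.004  0.012  0.039  0.041]
0.06 187 x [-0.016 -0.013  0.078  0.08 ] z [-0.01   0.032  0.041  0.044]
0.07 144 x [-0.008 -0.007  0.079  0.08 ] z [-0.008  0.041  0.044  0.045]
0.08 150 x [0.034 0.035 0.078 0.08 ] z [0.034 0.044 0.047 0.05 ]
knob [([368.3, 187.6], array([ 0.5281697 , -0.32608328,  0.15      ]))]
```

View pics/t8.png

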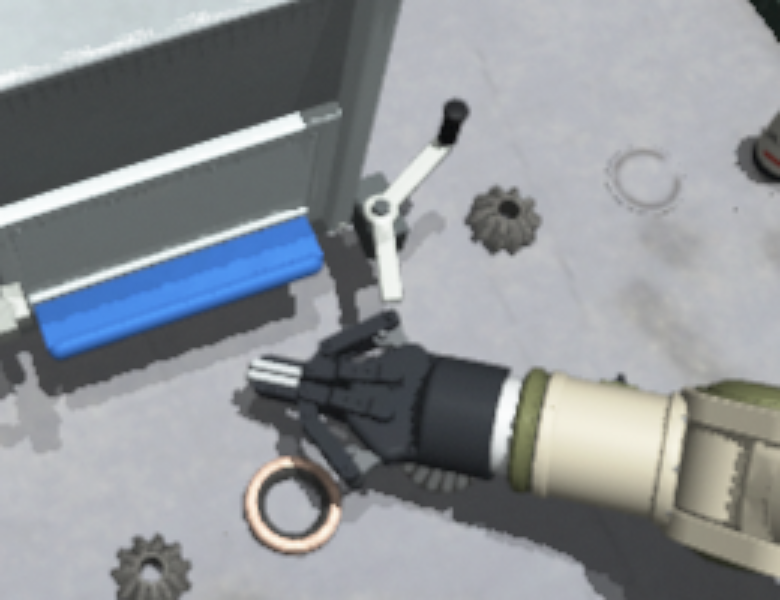

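Run:
```python
from ik import *
qc=np.array([1.423,1.231,-.697,2.116,-.654,.788,1.11])
x0=np.array([.3661,-.2383,.0705]);r0=target(65,14)
pts=np.array([[.016,.073,0],[.016,.045,0],[.018,.03,0],[.036,.02,0],[.044,.01,0],[.05,0,0],[.062,-.02,0],[.055,-.03,0]])[:,[0,1,2]]
for a in(52,56,60,65):
  for t in(.05,.0,-.04):
    r=target(a,14);Cr=C.T@(r.as_matrix()@pts.T)[:2]
    lead=Cr[0,0];kn=Cr[0,3:].max();xt=-.0615-kn
    # TCP cab y so that tip center is at y=t
    tipc=C.T@(r.as_matrix()@np.array([0,.068,0]))[:2]
    X=np.append(O+C@np.array([xt,t-tipc[1]]),.070)
    q=qc;v=(r*r0.inv()).as_rotvec();out=[]
    for k in range(1,6):q,e1,e2=ik(x0+(X-x0)*k/5,R.from_rotvec(v*k/5)*r0,q,.01)
    out.append((q.round(2).tolist(),round(e1,3),round(e2,3)))
    for k in range(1,6):q,e1,e2=ik(X+[0,0,.03*k],r,q,.01)
    out.append((q.round(2).tolist(),round(e1,3),round(e2,3)))
    print(a,t,"tipx",(xt+lead).round(4),X.round(3),np.degrees(v).round(1),*out)
```

```text
52 0.05 tipx -0.0345 [ 0.389 -0.14   0.07 ] [  0.   0. -13.] ([1.52, 1.55, -1.05, 2.35, -0.94, 0.14, 1.3], np.float64(0.0), np.float64(0.0)) ([1.55, 1.27, -1.24, 2.41, -1.03, 0.22, 1.09], np.float64(0.0), np.float64(0.0))
52 0.0 tipx -0.0345 [ 0.4   -0.189  0.07 ] [  0.   0. -13.] ([1.5, 1.42, -0.92, 2.26, -0.92, 0.37, 1.27], np.float64(0.0), np.float64(0.0)) ([1.53, 1.13, -1.05, 2.31, -1.0, 0.49, 1.08], np.float64(0.0), np.float64(0.0))
52 -0.04 tipx -0.0345 [ 0.409 -0.228  0.07 ] [  0.   0. -13.] ([1.48, 1.35, -0.85, 2.18, -0.87, 0.51, 1.21], np.float64(0.0), np.float64(0.0)) ([1.52, 1.07, -0.96, 2.23, -0.94, 0.63, 1.03], np.float64(0.0), np.float64(0.0))
56 0.05 tipx -0.0379 [ 0.389 -0.143  0.07 ] [-0. -0. -9.] ([1.47, 1.46, -0.95, 2.31, -0.91, 0.29, 1.28], np.float64(0.0), np.float64(0.0)) ([1.5, 1.17, -1.1, 2.37, -1.01, 0.41, 1.1], np.float64(0.0), np.float64(0.0))
56 0.0 tipx -0.0379 [ 0.4   -0.192  0.07 ] [-0. -0. -9.] ([1.45, 1.36, -0.85, 2.22, -0.85, 0.48, 1.22], np.float64(0.0), np.float64(0.0)) ([1.48, 1.08, -0.97, 2.27, -0.93, 0.61, 1.05], np.float64(0.0), np.float64(0.0)
[... 820 characters left out ...]
 -0.82, 0.82, 0.97], np.float64(0.0), np.float64(0.0))
65 0.05 tipx -0.0464 [ 0.389 -0.151  0.07 ] [0. 0. 0.] ([1.36, 1.34, -0.81, 2.23, -0.77, 0.54, 1.19], np.float64(0.0), np.float64(0.0)) ([1.4, 1.06, -0.93, 2.28, -0.85, 0.68, 1.03], np.float64(0.0), np.float64(0.0))
65 0.0 tipx -0.0464 [ 0.4   -0.199  0.07 ] [0. 0. 0.] ([1.36, 1.29, -0.74, 2.14, -0.71, 0.68, 1.13], np.float64(0.0), np.float64(0.0)) ([1.4, 1.02, -0.85, 2.18, -0.79, 0.82, 0.98], np.float64(0.0), np.float64(0.0))
65 -0.04 tipx -0.0464 [ 0.408 -0.238  0.07 ] [0. 0. 0.] ([1.36, 1.26, -0.71, 2.06, -0.68, 0.79, 1.08], np.float64(0.0), np.float64(0.0)) ([1.4, 1.01, -0.8, 2.1, -0.75, 0.91, 0.94], np.float64(0.0), np.float64(0.0))
```

```bash
python3 -m jog '[[0,-0.005,0.005,0,0,0,-3],[0,-0.005,0.015,0,0,0,-6],[0,0,0.025,0,0,0,-10],[0,0.008,0.033,0,0,0,-10],[0,0.017,0.038,0,0,0,-10],[0,0.024,0.042,0,0,0,-10],[0,0.024,0.042,0,0,0,-10]]'
python3 - <<'E'
from h import *
from scipy.spatial.transform import Rotation as R
s=sense();print(s["position"],s["wrist_force"],s["joints"].round(3));print(R.from_rotvec(s["ee_rot"]).as_matrix().round(3)[:,1])
f=grab_frame("scene");cv2.imwrite("pics/s9.png",cv2.resize(f["img"][130:330,200:460],None,fx=3,fy=3))
f=grab_frame("top");cv2.imwrite("pics/t9.png",cv2.resize(f["img"][150:350,220:480],None,fx=3,fy=3))
E
```

```text
time_s: 8.7
position: [0.3909, -0.1957, 0.0716]
ee_rot: [-0.239, 0.08, -0.601]
wrist_force: [0.3, -0.5, -0.4]
finger_gap: 0.002
[ 0.39088071 -0.19565864  0.07156798] [ 0.32285973 -0.48331522 -0.44325551] [ 1.485  1.332 -0.865  2.243 -0.872  0.479  1.233]
[ 0.55   0.798 -0.245]
```

View pics/s9.png

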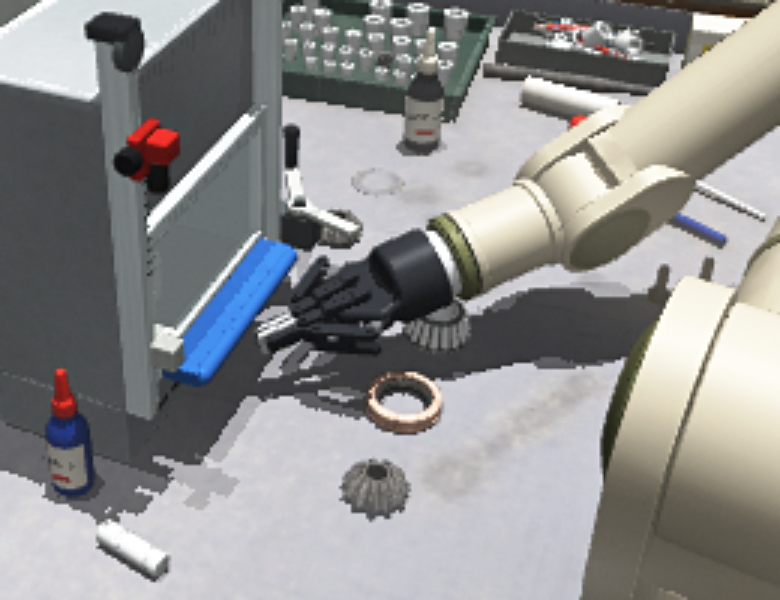

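View pics/t9.png

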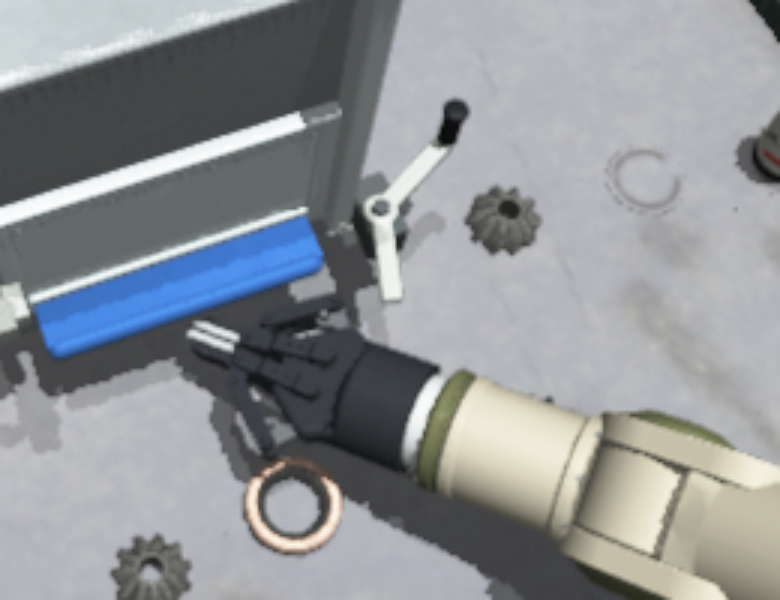

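```bash
python3 -m jog '[[0,0.003,0.001,-0.001,0,0,0],[0,0.006,0.002,-0.001,0,0,0],[0,0.0095,0.003,-0.001,0,0,0],[0,0.0095,0.003,-0.001,0,0,0]]'
python3 - <<'E'
from h import *
s=sense();print(s["position"],s["wrist_force"],s["joints"].round(3))
f=grab_frame("scene");cv2.imwrite("pics/s10.png",cv2.resize(f["img"][190:270,230:340],None,fx=7,fy=7))
f=grab_frame("top");cv2.imwrite("pics/t10.png",cv2.resize(f["img"][210:300,230:350],None,fx=6,fy=6))
E
```

```text
time_s: 9.3
position: [0.3999, -0.1928, 0.0705]
ee_rot: [-0.239, 0.08, -0.601]
wrist_force: [-0.4, 0.1, 0.4]
finger_gap: 0.003
[ 0.39992308 -0.19282765  0.07047092] [-0.36911853  0.07749659  0.41703024] [ 1.473  1.339 -0.876  2.237 -0.883  0.467  1.233]
```

View pics/s10.png

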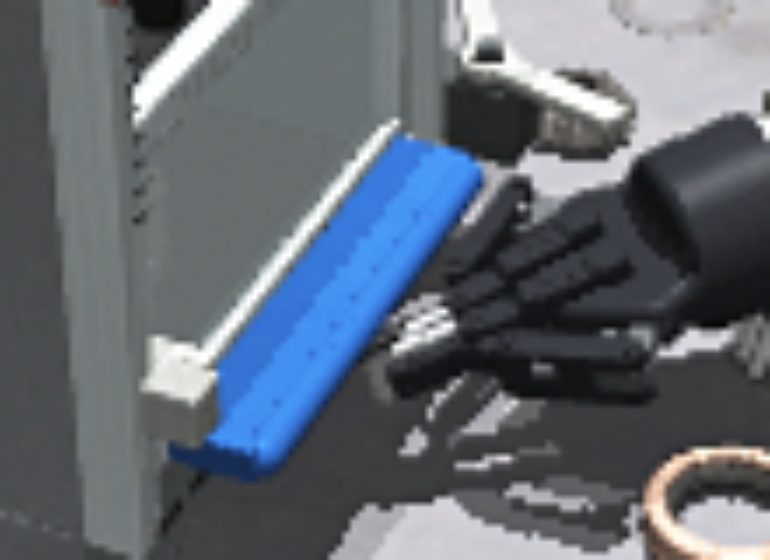

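View pics/t10.png

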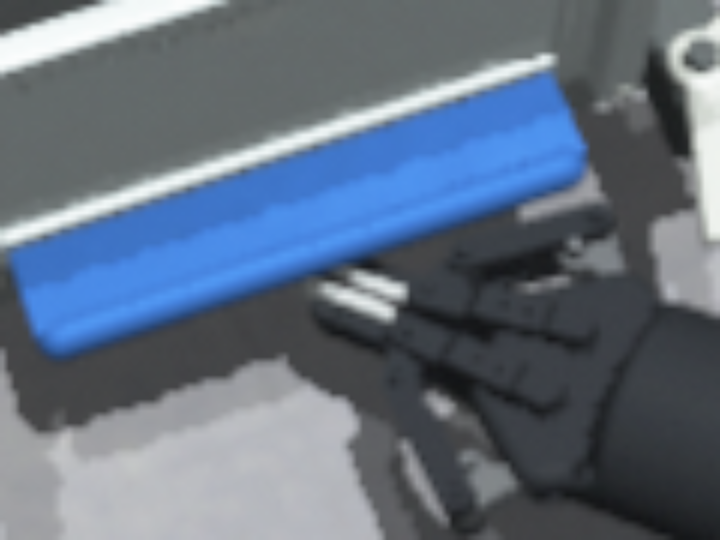

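```bash
python3 -m jog '[[0,0,0,0.003,0,0,0],[0,0,0,0.006,0,0,0],[0,0,0,0.009,0,0,0],[0,0,0,0.012,0,0,0],[0,0,0,0.015,0,0,0],[0,0,0,0.018,0,0,0],[0,0,0,0.020,0,0,0]]'
python3 - <<'E'
from h import *
s=sense();print(s["position"],s["wrist_force"],s["moment"],s["joints"].round(3))
f=grab_frame("scene");cv2.imwrite("pics/s11.png",cv2.resize(f["img"][190:270,230:340],None,fx=7,fy=7))
f=grab_frame("top");cv2.imwrite("pics/t11.png",cv2.resize(f["img"][210:300,230:350],None,fx=6,fy=6))
W=cloud(f);im=f["img"].astype(int);m=(im[...,0]>130)&(im[...,2]<90)&(W[...,2]>.07)&(W[...,2]<.15); m[:, :225]=0
print("lip z",np.percentile(W[m][:,2],[1,50,99]))
E
```

```text
time_s: 10.28
position: [0.3996, -0.193, 0.0903]
ee_rot: [-0.239, 0.081, -0.602]
wrist_force: [-0.1, 0.3, -5.1]
finger_gap: 0.001
[ 0.39957999 -0.19300733  0.09034772] [-0.09203154  0.30148337 -5.12067869] [-1.54491695  1.14762888  0.20660957] [ 1.477  1.304 -0.893  2.25  -0.896  0.477  1.214]
lip z [0.09586792 0.10119477 0.10492458]
```

View pics/s11.png

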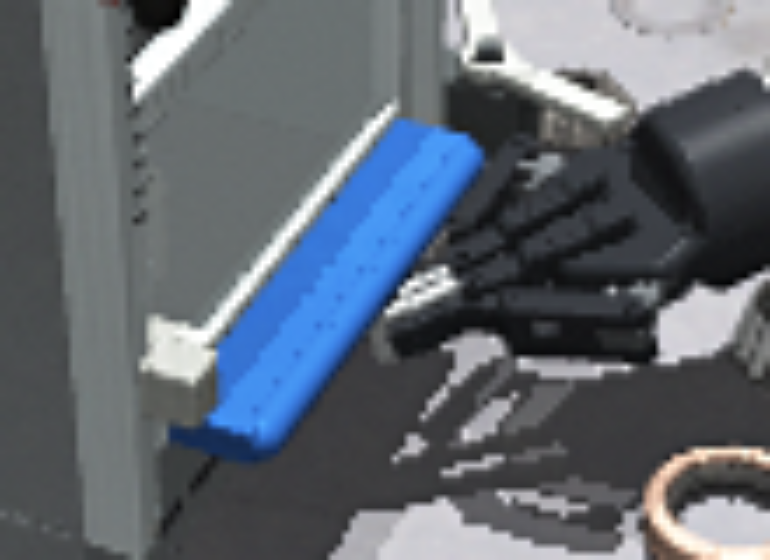

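View pics/t11.png

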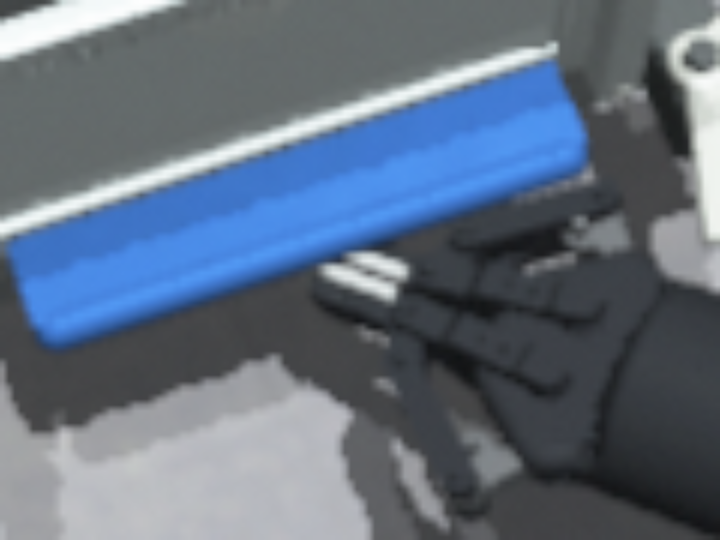

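```bash
python3 -m jog '[[0,0,0,0.008,0,0,0],[0,0,0,0.016,0,0,0],[0,0,0,0.024,0,0,0],[0,0,0,0.032,0,0,0],[0,0,0,0.040,0,0,0],[0,0,0,0.048,0,0,0],[0,0,0,0.056,0,0,0],[0,0,0,0.064,0,0,0]]'
python3 - <<'E'
from h import *
s=sense();print(s["position"],s["wrist_force"],s["joints"].round(3))
f=grab_frame("scene");cv2.imwrite("pics/s12.png",cv2.resize(f["img"][150:260,220:330],None,fx=5.4,fy=5.4))
W=cloud(f);np.save("W12.npy",W)
g=grab_frame("top");V=cloud(g);im=g["img"].astype(int);m=(im[...,0]>130)&(im[...,2]<90)&(V[...,2]>.07)&(V[...,2]<.25); m[:, :225]=0
print("lip z",np.percentile(V[m][:,2],[1,50,99]))
for F in (f,g):print([(k["point"],k["score"]) for k in tip_of(F,"stop_scale")])
E
```

```text
time_s: 11.38
position: [0.3996, -0.193, 0.1551]
ee_rot: [-0.239, 0.08, -0.602]
wrist_force: [-1.0, -0.4, -5.6]
finger_gap: 0.001
[ 0.39958007 -0.1929657   0.15508465] [-0.97143567 -0.36438921 -5.57588078] [ 1.492  1.185 -0.948  2.278 -0.933  0.524  1.144]
lip z [0.16229902 0.16690475 0.17027982]
[([252.9, 209.1], 0.84)]
[([209.8, 238.4], 0.8)]
```

View pics/s12.png

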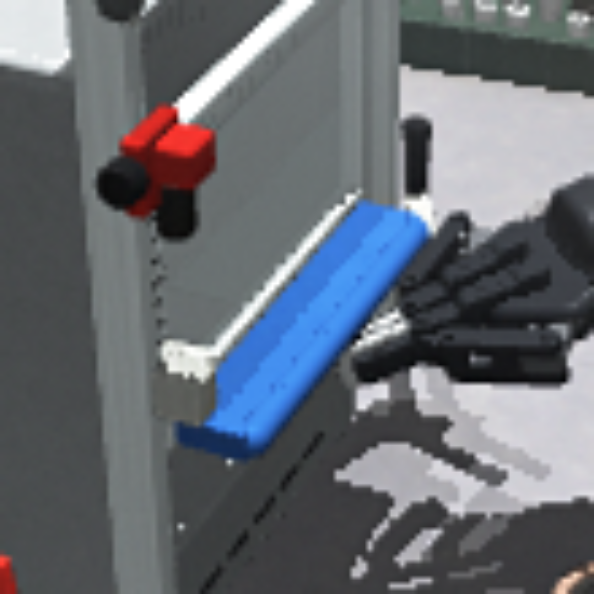

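Run:
```python
from h import *
f=grab_frame("scene")
for z in np.arange(.19,.32,.01):
    u=proj(f,np.array([.4258,-.0128,z]));print(round(z,3),((u-[220,150])*5.4).round(0))
```

```text
0.19 [183. 408.]
0.2 [182. 389.]
0.21 [181. 369.]
0.22 [180. 349.]
0.23 [179. 329.]
0.24 [178. 309.]
0.25 [177. 288.]
0.26 [175. 267.]
0.27 [174. 246.]
0.28 [173. 224.]
0.29 [172. 202.]
0.3 [170. 180.]
0.31 [169. 158.]
```

```bash
python3 -m jog '[[0,0,0,0.007,0,0,0],[0,0,0,0.014,0,0,0],[0,0,0,0.021,0,0,0],[0,0,0,0.028,0,0,0],[0,0,0,0.034,0,0,0],[0,0,0,0.040,0,0,0],[0,0,0,0.045,0,0,0]]'
python3 -m jog '[[0,0,0,0.002,0,0,0],[0,0,0,0.004,0,0,0]]'
python3 - <<'E'
from h import *
s=sense();print(s["position"],s["wrist_force"],s["joints"].round(3))
f=grab_frame("scene");cv2.imwrite("pics/s13.png",cv2.resize(f["img"][150:260,220:330],None,fx=5.4,fy=5.4))
E
```

```text
time_s: 12.5
position: [0.3997, -0.1927, 0.2006]
ee_rot: [-0.238, 0.079, -0.601]
wrist_force: [-1.0, -0.8, -5.6]
finger_gap: -0.003
time_s: 12.75
position: [0.3997, -0.1927, 0.2047]
ee_rot: [-0.238, 0.079, -0.601]
wrist_force: [-1.2, -0.2, -5.2]
finger_gap: -0.001
[ 0.39966319 -0.19268593  0.20471488] [-1.15825631 -0.21389176 -5.21508494] [ 1.508  1.09  -0.991  2.286 -0.951  0.574  1.077]
```

View pics/s13.png

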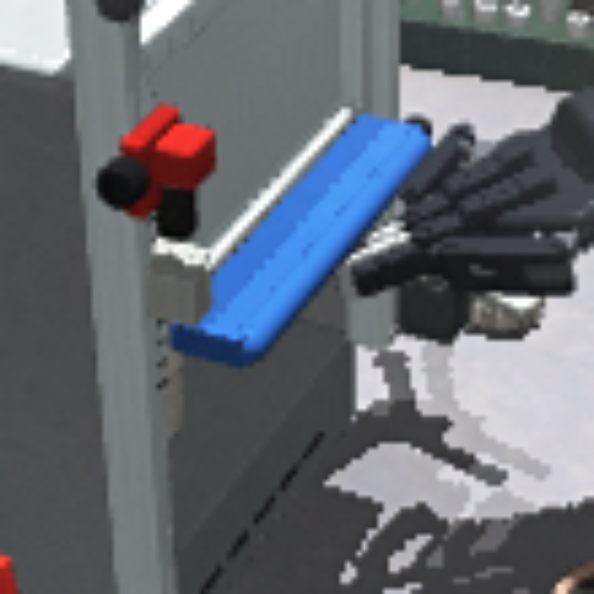

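```bash
for i in 1 2; do python3 -m jog '[[0,0,0,0.0015,0,0,0],[0,0,0,0.003,0,0,0]]' | grep -E "pos|wrist"; done
```

```text
position: [0.3997, -0.1927, 0.2079]
wrist_force: [-0.2, -1.3, -4.1]
position: [0.3997, -0.1927, 0.211]
wrist_force: [-0.3, -0.7, -3.8]
```

```bash
python3 -m jog '[[0,0,0,0.0015,0,0,0],[0,0,0,0.003,0,0,0]]' | grep -E "pos|wrist"
```

```text
position: [0.3997, -0.1927, 0.2141]
wrist_force: [-0.5, -0.3, -5.0]
```

```bash
python3 -m jog '[[0,0,0,0.0015,0,0,0],[0,0,0,0.003,0,0,0]]' | grep -E "pos|wrist"
```

```text
position: [0.3997, -0.1927, 0.2172]
wrist_force: [-1.0, -0.3, -5.2]
```

```bash
python3 -m jog '[[0,0,0,0.0015,0,0,0],[0,0,0,0.003,0,0,0]]' | grep -E "pos|wrist"
python3 - <<'E'
from h import *
f=grab_frame("scene");cv2.imwrite("pics/s14.png",cv2.resize(f["img"][150:260,220:330],None,fx=5.4,fy=5.4))
E
```

```text
position: [0.3997, -0.1927, 0.2203]
wrist_force: [-0.7, 0.4, -5.1]
```

View pics/s14.png

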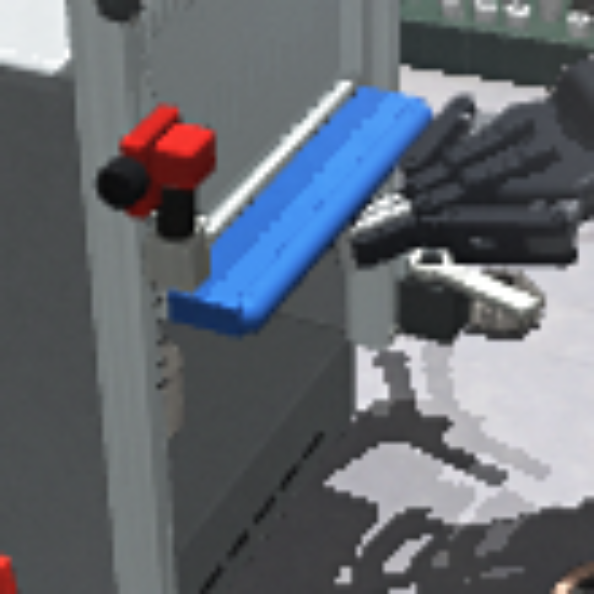

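Just touching or about to. Continue in 2 mm steps.

```bash
python3 -m jog '[[0,0,0,0.001,0,0,0],[0,0,0,0.002,0,0,0]]' | grep -E "pos|wrist"
```

```text
position: [0.3997, -0.1927, 0.2224]
wrist_force: [-0.7, 0.4, -6.3]
```

```bash
python3 -m jog '[[0,0,0,0.001,0,0,0],[0,0,0,0.002,0,0,0]]' | grep -E "pos|wrist"
```

```text
position: [0.3996, -0.1927, 0.2242]
wrist_force: [0.1, -0.5, -7.4]
```

```bash
python3 -m jog '[[0,0,0,0.001,0,0,0],[0,0,0,0.002,0,0,0]]' | grep -E "pos|wrist"
```

```text
position: [0.3996, -0.1928, 0.226]
wrist_force: [0.7, -0.0, -10.2]
```

```bash
python3 -m jog '[[0,0,0,0.001,0,0,0],[0,0,0,0.002,0,0,0]]' | grep -E "pos|wrist"
```

```text
position: [0.3995, -0.1928, 0.2277]
wrist_force: [1.8, 2.3, -12.5]
```

```bash
python3 -m jog '[[0,0,0,0.001,0,0,0],[0,0,0,0.001,0,0,0]]' | grep -E "pos|wrist"
python3 -m jog '[[0,0,0,-0.003,0,0,0],[0,0,0,-0.006,0,0,0],[0,0,0,-0.009,0,0,0],[0,0,0,-0.012,0,0,0],[0,0,0,-0.016,0,0,0],[0,0,0,-0.020,0,0,0]]' | grep -E "pos|wrist"
python3 - <<'E'
from h import *
s=sense();print(s["position"],s["wrist_force"])
f=grab_frame("scene");cv2.imwrite("pics/s15.png",cv2.resize(f["img"][150:260,220:330],None,fx=5.4,fy=5.4))
E
```

```text
position: [0.3995, -0.1928, 0.2286]
wrist_force: [2.6, 3.4, -11.6]
position: [0.3995, -0.1927, 0.2084]
wrist_force: [0.2, 0.2, -0.2]
[ 0.39954361 -0.19274623  0.2083884 ] [ 0.16114725  0.23106761 -0.16775109]
```

View pics/s15.png

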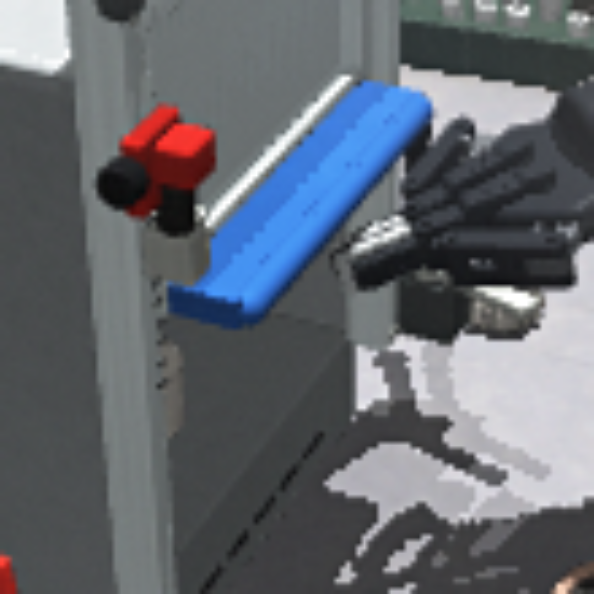

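```bash
python3 -m jog '[[0,-0.015,-0.004,0,0,0,0],[0,-0.03,-0.02,0,0,0,0],[0,-0.05,-0.05,0,0,0,0],[0,-0.06,-0.09,0.01,0,0,0],[0,-0.06,-0.12,0.02,0,0,0],[0,-0.06,-0.12,0.02,0,0,0]]' | grep -E "pos|wrist"
python3 - <<'E'
from h import *
s=sense();print(s["time_s"],s["position"],s["wrist_force"],s["joints"].round(3))
f=grab_frame("scene");cv2.imwrite("pics/s16.png",cv2.resize(f["img"][130:330,180:440],None,fx=3,fy=3))
g=grab_frame("top");cv2.imwrite("pics/t16.png",cv2.resize(g["img"][130:330,160:420],None,fx=3,fy=3))
for k in tip_of(g,"latch_knob"):
    c=ray(g,k["point"],.15);print("knob",k["score"],c,"theta",np.arctan2(c[1]+.278,c[0]-.484)+np.radians(122.4))
V=cloud(g);im=g["img"].astype(int);m=(im[...,0]>130)&(im[...,2]<90)&(V[...,2]>.07)&(V[...,2]<.28); m[:, :225]=0
print("lip z",np.percentile(V[m][:,2],[1,50,99]))
E
```

```text
position: [0.3388, -0.3151, 0.2281]
wrist_force: [-0.1, 1.4, -0.6]
16.9 [ 0.33875191 -0.31511533  0.22813587] [-0.10074869  1.36751419 -0.61373536] [ 1.636  0.973 -0.827  2.108 -0.715  0.943  0.913]
knob 0.74 [ 0.53023901 -0.33172105  0.15      ] theta 1.276173876789906
lip z [0.22943348 0.23456475 0.2376887 ]
```

View pics/s16.png

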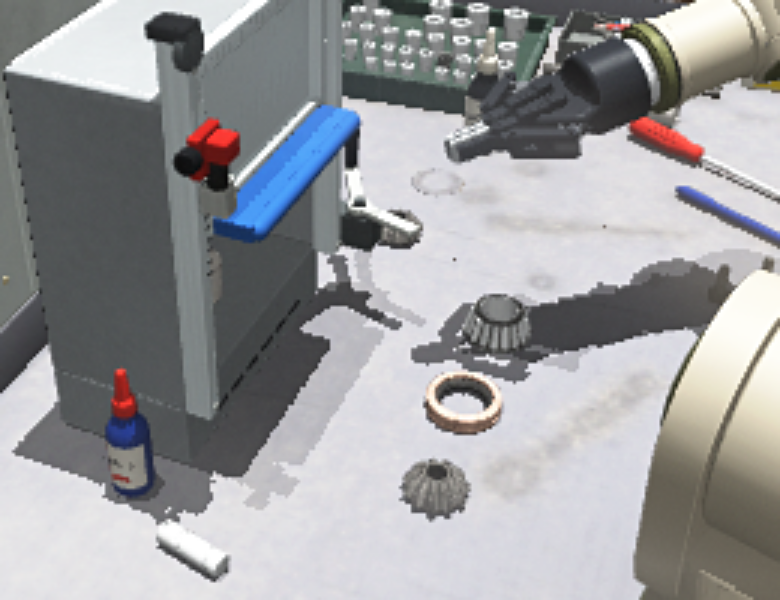

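View pics/t16.png

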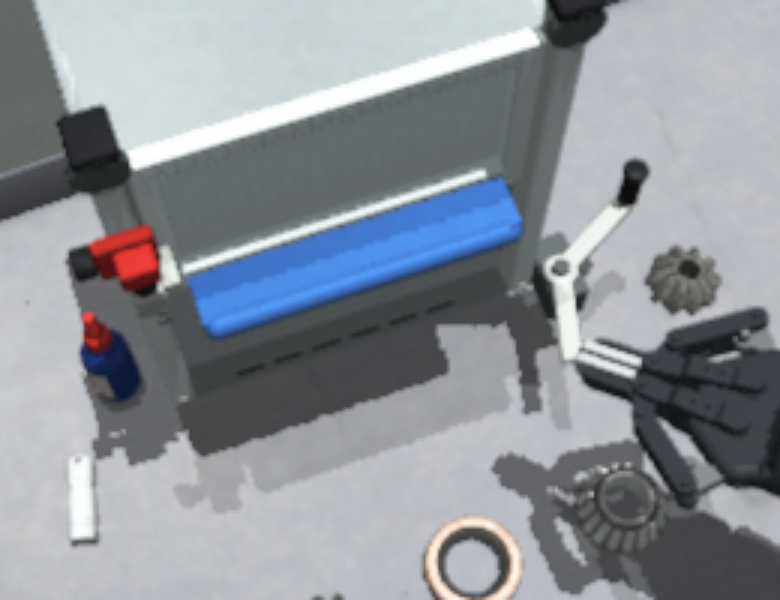

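```bash
python3 -c "
from workcell import *
print(sign_off())"
```

```text
the job is handed in; nothing more can be done
None
```

The latch is swung clear, and the window is up and bearing on the rubber foot of the red stop. I handed the job in at about 17 s.

- **Latch:** I pushed the knob away with the closed fingertips. The last top picture puts it at about 1.28 rad, where 0.95 is needed. Earlier pictures gave 1.28 and 1.31.
- **Window:** I pushed it up from under the lip with the fingertips. It slid at 4 to 6 N, and the force began to rise as the lug met the foot. I pressed about 7 mm further. The highest vertical reading was 12.5 N, about 13 N with the sideways part, and forces were read only at the end of each move. I then backed off downward and away.
- **Last checks:** The final pictures show the lug against the foot. The lip stands about 142 mm above where it started. The gripper was clear of everything in view, with wrist force near zero apart from about 1.4 N of noise. The bottle, the short shaft and the gears look undisturbed.
- **Weakest check:** My height measurement after release puts the foot at only about 1.3 mm of compression, where 2 to 3.5 mm would be expected. That gap is about the size of the camera error. That it still bears on the foot rests on the pictures, the force rise while pressing, and the stated slip-back to 3 to 5 N.

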